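# Seat the projector lens in its V-mount and hold it

## Task

Take the long lens barrel from its wooden rest and lay it gently into the metal V-mount, about 2 cm short of the end stop, so that it lies on both sloping faces; then slide it along the V, kept down on both faces, until its end meets the stop. Finish while still gripping the barrel and pressing it straight down into the V with about 15 N, evenly onto both faces and against the stop, so that I can fit the strap: do not let go. Leave the other things on the desk where they are.

Things in the scene. Friction and masses are not known exactly. Their poses are not given: they have to be found in the camera images.
- barrel_center (a point): Centre of the lens barrel: a plain dark metal cylinder with bright bands, 40 mm in diameter, 160 mm long, about 0.35 kg (0.28 to 0.43 kg), lying level. Its x axis runs along the cylinder; both ends are alike and either may face the stop. It starts in the wooden rest with its centre 40 mm above the desk. The centre of mass is here.
- barrel: The same barrel as a body; its origin is 20 mm off the axis, on the skin half-way along. The cylinder can turn about its axis, so use barrel_center for its position.
- rest_top (a point): Wooden rest, fixed: base board 150 x 80 x 6 mm with two cross-bars (16 mm wide, 58 mm either side of the middle) with shallow notches; 100 mm free between them down to the board. The point is at the middle, under the barrel, 20 mm above the desk; notch walls rise 6 mm above it. x along the barrel, z up. The barrel's centre may lie 10 mm off along x.
- v_seat (a point): V-mount, fixed, rigid: the point where the barrel's centre lies when fully home (seated in the V, end against the stop), 55 mm above the desk. x runs along the V towards the stop, z up. Two V-saddles, 15 mm wide, centred at x = -57.5 and +57.5 mm; between them 100 mm is free down to a base plate 8 mm thick, 76 mm wide.
- v_stop (a point): Centre of the flat face of the V-mount's end stop, a rigid upright plate 44 mm wide, 8 mm thick, top 66 mm above the desk; 80 mm from v_seat along its x, same height and axes.
- face_left: The V's sloping faces (polished steel, friction about 0.2) on the +y side of v_seat (one on each saddle), 45 degrees, top edges 5 mm below v_seat and 24 mm aside; origin at the middle of the mount's underside, on the desk, axes as v_seat.
- face_right: The V's sloping faces on the -y side of v_seat (one on each saddle), same polished steel; origin and axes as face_left.
- pen: Bystander: grey drawing pen, 135 mm long, 10 mm thick, lying flat; origin under its middle
- waterbrush: Bystander: blue water brush, 150 mm long, 10 mm thick, lying flat; origin under its middle
- pebble: Bystander: black pebble, 46 mm across, 25 mm high; origin at the middle of its underside
- eraser: Bystander: white eraser, 45 x 24 x 14 mm; origin at the middle of its underside
- loupe: Bystander: short black loupe standing upright, 42 mm across, 42 mm high; origin at the middle of its underside
Mind the look-alikes: they are no part of the job. Leave any yellow look-alike of the barrel alone.

How it is judged:
By the outcome, as a careful person would: the job done as asked, in the order asked, and still so for the second after the job is handed in, while the arm keeps its last pose, push and grip.
It also fails if it takes over 64 s, if anything falls off the work surface, if the arm or the gripper's body presses on something with over 40 N, if the wrist force passes 120 N, or if a joint passes its speed limit or range.

## Robot

A 6-joint arm with a two-finger parallel gripper is mounted at the origin on the work surface. World frame = base frame: x ahead of the robot, y to its left, z up, the work surface at z = 0. Lengths are in m, angles in rad, forces in N, time in s.
With the tool pointing down it reaches from about 0.35 to 0.975 m from the base axis. Payload 4.9 kg.
Tool frame: the origin (TCP) lies midway between the tips of the shut fingers; the grasp point (between the pads) lies 19 mm behind it; z points along the fingers, y is the direction in which the jaws open and shut (so a half turn about z gives the same grasp; the last joint's range is limited). The gripper opens to 85 mm and grips with 20 to 120 N. Pads are 22 mm wide; open, the fingers measure 114 mm over their backs; the gripper's body (76 mm by 85 mm) begins 54 mm behind the grasp point. The pads swing forward as they close: fully open they stand 13 mm farther back than shut.
Start: joints at [-1.401, 0.053, 1.613, -0, 1.476, -0.119], TCP at [0.178, -0.599, 0.231] pointing down, gripper open.
Joint ranges: [-3.01, 3.01], [-1.01, 2.22], [0.06, 2.58], [-1.02, 4.17], [0.09, 2.62], [-3.14, 3.14]. Speed limits (rad/s): [2.57, 2.57, 3.14, 3.14, 3.14, 3.14].

## Interface

Orientations are given as a unit quaternion [w, x, y, z].
In Python, from plant import state, grab_frame, camera_info, job_done, cut_out gives the robot as it stands.
- The arm moves only by the tool step_arm, never from a script. Its argument "moves" is a list of rows, each a list of 7 numbers: the shift along the tool's x, y, z in m, then the turn, a rotation vector about the tool's x, y, z in rad, then the finger opening in m, from 0 to 0.0854. A call has 1 to 8 rows; each row shifts and turns the commanded pose from where the row before left it, along the tool's axes as they then stand; what a row does not reach is not made up. A row lasts 1/10 s, in which the tool goes at most 50 mm and 8.59 degrees, less where a joint would pass 70% of its speed; a pose out of reach is approached as far as the arm can. A call is refused whole if a number of a shift passes 0.05 or a number of a turn 0.15, either way. A call with a gripper value outside its range is refused whole. The fingers move at their own pace and stop on an object; the grip force is fixed at half the most. Time passes only in rows, so rows that do not move let the fingers close. It gives the time, the measured TCP pose, the force and the opening at its end, in the units of the state.
- state(): the state, without advancing time (a new reading comes with each control period).
- grab_frame(name): name is "side" or "top" or "wrist"; returns (picture, depth): 480x640x3 uint8, red, green, blue; 480x640 float32, m along the optical axis (not along the pixel's ray), 0 where there is no reading.
- camera_info(name): a dict with "intrinsics" (3x3 intrinsics, pixels), "world_from_camera" (4x4, takes a point from camera to world coordinates). Camera axes: x right, y down, z forward; pixel columns grow to the right and rows downward; lengths in m; the calibration is good to about 2 mm. A picture is of the moment at which its call begins: read the wrist's pose just before it. camera_info takes no time and is no camera call; for the wrist camera it gives the pose at the moment of the call.
- job_done(): hands the job in, once; it reports no verdict.
Trained networks look in the newest picture that a camera, given by its name, has taken for a name from the list of things; names that differ only in an ending like _2 or _b are one class to them, and where a whole thing is asked for, a point or a joint stands for the part that bears it (a point fixed in the world has none). Each returns a list of dicts, best first, with "conf" (0 to 1); they miss things now and then, are a little off and sometimes report something else, mostly with a low value. They report only what shows in the picture. A call takes as long as a camera call. They do not tell look-alikes from the thing itself.
- cut_out(camera, query): "mask" (480x640 bool, what is visible of it) and "point" ([column, row] in pixels, amid what is visible of it).
The state is a dict: "time": time; "joint_pos": joint angles; "joint_vel": joint speeds; "joint_efforts": joint torques, N m; "tool_pos": TCP position; "tool_rot": TCP orientation; "contact_force": force on the tool from outside, world axes, zero at the start; "ft_torque": the same for the moment, N m; "gripper_width": opening from 0.0 (shut) to 1.0 (fully open).
Only numpy, scipy, OpenCV 4.12 (cv2) and the standard library are available. Lean on these libraries where they do the work, as an engineer would, in place of code of your own. Each camera call takes 0.05 s, during which the arm holds its last target.

## Working session

There is one attempt and no reset: what is moved stays moved. The work goes in short steps, Python scripts to look and compute and a tool call to move; the robot and the scene stay as the last step left them, time stands still between calls to the robot, and variables do not carry over. Pictures are saved under pics/ and viewed, and the job is handed in when it is done.

Besides the shell and the picture viewer there is one more tool, called after ">>>" by a JSON object that holds its "fn" and its "kwargs", one argument or row to a line. step_arm: Moves the arm, as the interface text tells. Its arguments: {"type":"object","properties":{"moves":{"type":"array"}},"required":["moves"]}

```bash
ls; mkdir -p pics; python3 - <<'E'
from plant import *
import cv2
s=state(); print({k:s[k] for k in ('time','tool_pos','tool_rot','contact_force','gripper_width')})
for n in ('top','side'):
    p,d=grab_frame(n); cv2.imwrite(f'pics/{n}0.png',p[:,:,::-1])
    import numpy as np; np.savez(f'{n}0.npz',p=p,d=d)
    print(n,camera_info(n))
E
```

```text
pics
{'time': 0.0, 'tool_pos': array([ 0.17789943, -0.5984938 ,  0.23003312]), 'tool_rot': array([-1.04678074e-03,  9.89588001e-01,  1.43925302e-01, -2.65564197e-05]), 'contact_force': array([ 0.12922227,  0.42760756, -0.48623838]), 'gripper_width': 1.000551533377131}
top {'intrinsics': array([[469.53889197,   0.        , 324.3191988 ],
       [  0.        , 469.53889197, 242.00102537],
       [  0.        ,   0.        ,   1.        ]]), 'world_from_camera': array([[ 0.01894724, -0.99763017,  0.06614408,  0.39232554],
       [-0.99972563, -0.01981518, -0.01249072,  0.07288319],
       [ 0.01377177, -0.06588927, -0.9977319 ,  1.04828513],
       [ 0.        ,  0.        ,  0.        ,  1.        ]])}
side {'intrinsics': array([[620.13797963,   0.        , 320.55282832],
       [  0.        , 620.13797963, 235.25726474],
       [  0.        ,   0.        ,   1.        ]]), 'world_from_camera': array([[-0.98352882, -0.12574281,  0.12984532,  0.30753144],
       [-0.18049678,  0.64513033, -0.74244715,  1.03114495],
       [ 0.00959024, -0.75365483, -0.65720044,  0.94992167],
       [ 0.        ,  0.        ,  0.        ,  1.        ]])}
```

View pics/top0.png

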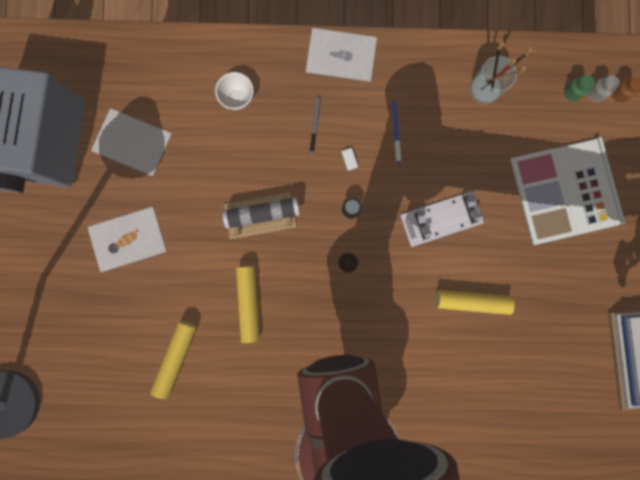

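View pics/side0.png

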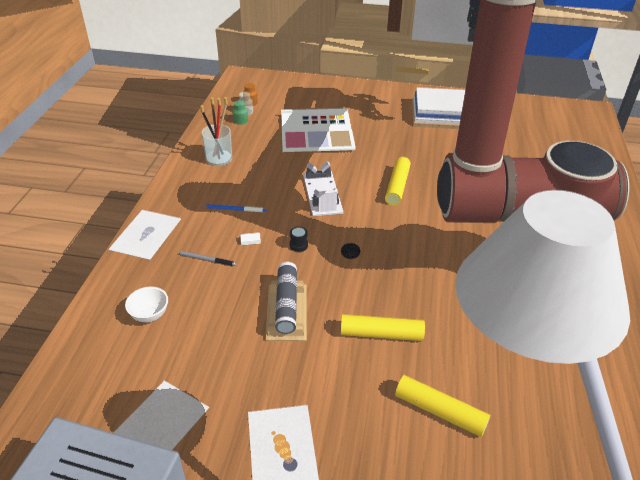

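```bash
python3 - <<'E'
import cv2,numpy as np
t=cv2.imread('pics/top0.png'); s=cv2.imread('pics/side0.png')
a=cv2.resize(t[175:255,205:315],None,fx=3.6,fy=3.6,interpolation=cv2.INTER_CUBIC)
b=cv2.resize(t[175:255,390:500],None,fx=3.6,fy=3.6,interpolation=cv2.INTER_CUBIC)
c=cv2.resize(s[255:345,250:360],None,fx=3.6,fy=3.2,interpolation=cv2.INTER_CUBIC)
e=cv2.resize(s[150:230,270:380],None,fx=3.6,fy=3.6,interpolation=cv2.INTER_CUBIC)
cv2.imwrite('pics/crops.png',np.vstack([np.hstack([a,b]),np.hstack([c,e])])) 
E
```

```text
(no output)
```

View pics/crops.png

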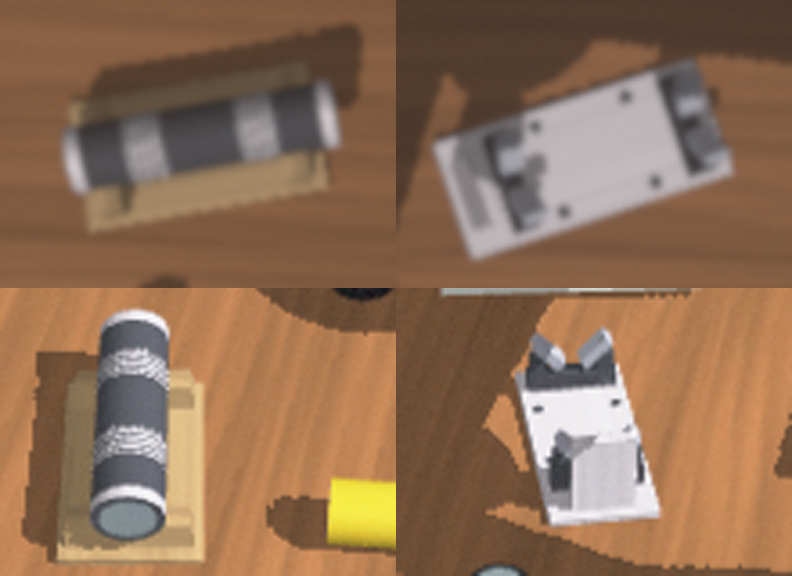

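The barrel could only be confused with the yellow cylinders, at top-image (248,305), (173,360) and (476,301). The dark, banded cylinder in the wooden rest at (261,213) fits the description, and the crop confirms it. The V-mount is at (441,220), and its stop plate seems to be at the +y (image-left) end. Next I measure both from the depth images.

```bash
cat > h.py <<'E'
import numpy as np, cv2
from plant import *
def cloud(d,info):
    K=info['intrinsics'];T=info['world_from_camera']
    v,u=np.mgrid[0:480,0:640]
    P=np.stack([(u-K[0,2])/K[0,0]*d,(v-K[1,2])/K[1,1]*d,d],-1)
    W=P@T[:3,:3].T+T[:3,3]; W[d<=0]=np.nan
    return W
E
python3 - <<'E'
from h import *
for n in ('top','side'):
    z=np.load(n+'0.npz'); W=cloud(z['d'],camera_info(n)); np.save(n+'W.npy',W)
W=np.load('topW.npy')
for u,v in [(261,213),(441,220),(225,216),(297,207),(410,235),(475,205),(350,300),(80,300),(130,140),(500,400)]: print((u,v),W[v,u].round(4))
z=np.load('top0.npz')
# heightmap around both objects
for n in ('top','side'):
    W=np.load(n+'W.npy'); print(n,'desk z med', np.nanmedian(W[...,2][np.abs(W[...,2])<.015]))
    for name,c in (('barrel',(W0:=np.load('topW.npy'))[213,261]),('V',W0[220,441])):
        m=(np.hypot(W[...,0]-c[0],W[...,1]-c[1])<.13)&(W[...,2]>.012)
        P=W[m]; print(name,m.sum(),P.min(0).round(3),P.max(0).round(3))
E
```

```text
(261, 213) [0.5166 0.1955 0.0603]
(441, 220) [ 0.5158 -0.2002  0.0073]
(225, 216) [0.5086 0.271  0.0608]
(297, 207) [0.5311 0.1198 0.0594]
(410, 235) [ 0.4803 -0.1298  0.013 ]
(475, 205) [ 0.5469 -0.2672  0.0354]
(350, 300) [ 3.338e-01  2.000e-04 -1.400e-03]
(80, 300) [0.3232 0.5949 0.0017]
(130, 140) [0.6831 0.5016 0.0026]
(500, 400) [ 1.212e-01 -3.333e-01  1.000e-04]
top desk z med 0.0006460515194635086
barrel 1704 [0.39  0.116 0.012] [0.565 0.278 0.067]
V 812 [ 0.46  -0.29   0.012] [ 0.571 -0.118  0.071]
side desk z med -0.0001976784220157901
barrel 1783 [0.39  0.117 0.012] [0.568 0.284 0.064]
V 752 [ 0.47  -0.275  0.012] [ 0.573 -0.111  0.071]
```

```bash
python3 - <<'E'
from h import *
from scipy.optimize import least_squares
Wt=np.load('topW.npy');Ws=np.load('sideW.npy')
def sel(W,c,r,z): return W[(np.hypot(W[...,0]-c[0],W[...,1]-c[1])<r)&(W[...,2]>z)]
for nm,Ps in (('top',[Wt]),('side',[Ws]),('both',[Wt,Ws])):
    P=np.vstack([sel(W,(.517,.196),.095,.042) for W in Ps])
    def f(p):
        x,y,z,a,el=p; d=np.array([np.cos(a),np.sin(a),el]);d/=np.linalg.norm(d)
        return np.linalg.norm(np.cross(P-[x,y,z],d),axis=1)-.02
    r=least_squares(f,[.517,.196,.04,1.75,0],loss='soft_l1',f_scale=.001)
    d=np.array([np.cos(r.x[3]),np.sin(r.x[3])]); s=(P[:,:2]-r.x[:2])@d
    lo,hi=np.percentile(s,[.3,99.7]); c=r.x[:2]+d*(lo+hi)/2
    print(nm,len(P),r.x.round(4),'ext',lo.round(4),hi.round(4),'center',c.round(4), 'rms',np.sqrt(np.mean(r.fun**2)).round(4))
# V
for n,W in (('top',Wt),('side',Ws)):
    P=sel(W,(.516,-.2),.13,.003)
    P=P[P[:,2]>.004]
    rect=cv2.minAreaRect(P[:,:2].astype(np.float32)); print(n,rect)
    a=np.deg2rad(110); d=np.array([np.cos(a),np.sin(a)]);e=np.array([-d[1],d[0]])
    q=(P[:,:2]-[.516,-.2]); s=q@d;t=q@e
    for lo in np.arange(-.1,.11,.008):
        m=(s>=lo)&(s<lo+.008)
        if m.any(): print(round(lo,3),m.sum(),'z max %.3f'%P[m,2].max(),'t %.3f %.3f'%(t[m].min(),t[m].max()),'hi t',t[m&(P[:,2]>.02)].min().round(3) if (m&(P[:,2]>.02)).any() else '',t[m&(P[:,2]>.02)].max().round(3) if (m&(P[:,2]>.02)).any() else '')
E
```

```text
top 1385 [5.4590e-01 6.7000e-02 4.0300e-02 1.7712e+00 1.7000e-03] ext 0.0535 0.2125 center [0.5194 0.1973] rms 0.0016
side 1243 [ 0.578  -0.0732  0.0409  1.7742 -0.0043] ext 0.1989 0.3611 center [0.5215 0.201 ] rms 0.0025
both 2628 [ 6.1680e-01 -2.7530e-01  4.1000e-02  1.7717e+00 -1.6000e-03] ext 0.4033 0.5665 center [0.5201 0.1998] rms 0.0023
top ((0.5196955800056458, -0.20061331987380981), (0.2438763976097107, 0.25220513343811035), 56.36162185668945)
-0.1 8 z max 0.005 t -0.088 0.070 hi t  
-0.092 32 z max 0.013 t -0.088 0.053 hi t  
-0.084 38 z max 0.045 t -0.088 0.072 hi t -0.024 -0.024
-0.076 110 z max 0.051 t -0.103 0.079 hi t -0.032 0.031
-0.068 231 z max 0.051 t -0.111 0.037 hi t -0.032 0.031
-0.06 163 z max 0.050 t -0.112 0.080 hi t -0.029 0.029
-0.052 118 z max 0.013 t -0.090 0.113 hi t  
-0.044 125 z max 0.013 t -0.115 0.122 hi t  
-0.036 128 z max 0.013 t -0.117 0.125 hi t  
-0.028 136 z max 0.014 t -0.118 0.127 hi t  
-0.02 124 z max 0.012 t -0.114 0.096 hi t  
-0.012 123 z max 0.013 t -0.115 0.122 hi t  
-0.004 132 z max 0.015 t -0.112 0.105 hi t  
0.004 131 z max 0.013
[... 1341 characters left out ...]
 max 0.012 t -0.106 0.065 hi t  
0.004 14 z max 0.010 t -0.129 0.096 hi t  
0.012 10 z max 0.010 t -0.106 0.038 hi t  
0.02 15 z max 0.012 t -0.087 0.119 hi t  
0.028 8 z max 0.011 t -0.043 0.061 hi t  
0.036 14 z max 0.047 t -0.042 0.107 hi t -0.034 0.02
0.044 46 z max 0.051 t -0.119 0.068 hi t -0.037 0.027
0.052 85 z max 0.051 t -0.043 0.076 hi t -0.037 0.026
0.06 30 z max 0.049 t -0.106 0.031 hi t -0.032 0.021
0.068 94 z max 0.067 t -0.044 0.075 hi t -0.027 0.017
0.076 367 z max 0.071 t -0.042 0.032 hi t -0.028 0.016
0.084 43 z max 0.060 t -0.051 0.027 hi t -0.027 0.007
0.092 3 z max 0.005 t -0.041 0.061 hi t  
0.1 1 z max 0.004 t 0.070 0.070 hi t  
0.108 3 z max 0.005 t -0.021 0.032 hi t
```

```bash
cat >> h.py <<'E'
from scipy.spatial.transform import Rotation as R
def Rt(s): q=s['tool_rot']; return R.from_quat([q[1],q[2],q[3],q[0]])
def yawdown(yaw):
    return R.from_matrix(np.array([[np.cos(yaw),np.sin(yaw),0],[np.sin(yaw),-np.cos(yaw),0],[0,0,-1]]))
def plan(tp,yaw,n,g,show=True,start=None):
    s=state(); p=np.array(s['tool_pos']); r=Rt(s)
    if start is not None: p,r=start
    rt=yawdown(yaw); rv=(r.inv()*rt).as_rotvec()
    if abs(rv[2])>np.pi/2+.5: print('big turn',rv)
    rows=[];pc=p.copy();rc=r
    for i in range(n):
        pn=p+(np.array(tp)-p)*(i+1)/n; sh=rc.inv().apply(pn-pc); sh=sh.round(4); w=(rv/n).round(4)
        rows.append([float(x) for x in np.r_[sh,w]]+[g]); pc=pc+rc.apply(sh); rc=rc*R.from_rotvec(w)
    for i in range(0,n,8): print(rows[i:i+8])
def st():
    s=state(); x=Rt(s).as_matrix(); print('t %.2f'%s['time'],'p',s['tool_pos'].round(4),'yaw %.4f'%np.arctan2(x[1,0],x[0,0]),'tilt',x[:2,2].round(4),'F',s['contact_force'].round(2),'M',s['ft_torque'].round(3),'g %.3f'%s['gripper_width'])
    return s
E
python3 - <<'E'
from h import *
plan([.520,.198,.20],1.7715,24,.0854)
E
```

```text
[[0.0231, -0.0278, 0.0013, -0.0001, -0.0001, -0.0618, 0.0854], [0.0248, -0.0262, 0.0013, -0.0001, -0.0001, -0.0618, 0.0854], [0.0264, -0.0247, 0.0013, -0.0001, -0.0001, -0.0618, 0.0854], [0.0278, -0.023, 0.0013, -0.0001, -0.0001, -0.0618, 0.0854], [0.0292, -0.0213, 0.0013, -0.0001, -0.0001, -0.0618, 0.0854], [0.0305, -0.0194, 0.0013, -0.0001, -0.0001, -0.0618, 0.0854], [0.0316, -0.0175, 0.0013, -0.0001, -0.0001, -0.0618, 0.0854], [0.0326, -0.0155, 0.0013, -0.0001, -0.0001, -0.0618, 0.0854]]
[[0.0335, -0.0135, 0.0012, -0.0001, -0.0001, -0.0618, 0.0854], [0.0343, -0.0113, 0.0013, -0.0001, -0.0001, -0.0618, 0.0854], [0.0349, -0.0093, 0.0013, -0.0001, -0.0001, -0.0618, 0.0854], [0.0354, -0.007, 0.0012, -0.0001, -0.0001, -0.0618, 0.0854], [0.0358, -0.0049, 0.0013, -0.0001, -0.0001, -0.0618, 0.0854], [0.0361, -0.0026, 0.0012, -0.0001, -0.0001, -0.0618, 0.0854], [0.0361, -0.0004, 0.0013, -0.0001, -0.0001, -0.0618, 0.0854], [0.0361, 0.0018, 0.0012, -0.0001, -0.0001, -0.0618, 0.0854]]
[[0.0359, 0.0041, 0.0013, -0.0001, -0.0001, -0.0618, 0.0854], [0.0355, 0.0062, 0.0012, -0.0001, -0.0001, -0.0618, 0.0854], [0.0352, 0.0085, 0.0012, -0.0001, -0.0001, -0.0618, 0.0854], [0.0345, 0.0106, 0.0013, -0.0001, -0.0001, -0.0618, 0.0854], [0.0338, 0.0127, 0.0012, -0.0001, -0.0001, -0.0618, 0.0854], [0.033, 0.0148, 0.0012, -0.0001, -0.0001, -0.0618, 0.0854], [0.032, 0.0167, 0.0013, -0.0001, -0.0001, -0.0618, 0.0854], [0.0308, 0.0188, 0.0012, -0.0001, -0.0001, -0.0618, 0.0854]]
```

```bash
python3 - <<'E'
from h import *
plan([.516,-.2,.25],1.92,16,.0854)
E
```

```text
[[0.0274, -0.0179, -0.0012, -0.0001, -0.0001, -0.102, 0.0854], [0.029, -0.015, -0.0012, -0.0001, -0.0001, -0.102, 0.0854], [0.0304, -0.0119, -0.0012, -0.0001, -0.0001, -0.102, 0.0854], [0.0314, -0.0088, -0.0012, -0.0001, -0.0001, -0.102, 0.0854], [0.0322, -0.0055, -0.0012, -0.0001, -0.0001, -0.102, 0.0854], [0.0326, -0.0023, -0.0013, -0.0001, -0.0001, -0.102, 0.0854], [0.0327, 0.0011, -0.0012, -0.0001, -0.0001, -0.102, 0.0854], [0.0323, 0.0044, -0.0012, -0.0001, -0.0001, -0.102, 0.0854]]
[[0.0318, 0.0077, -0.0013, -0.0001, -0.0001, -0.102, 0.0854], [0.0308, 0.0109, -0.0012, -0.0001, -0.0001, -0.102, 0.0854], [0.0295, 0.0139, -0.0012, -0.0001, -0.0001, -0.102, 0.0854], [0.028, 0.0169, -0.0013, -0.0001, -0.0001, -0.102, 0.0854], [0.0261, 0.0197, -0.0012, -0.0001, -0.0001, -0.102, 0.0854], [0.0239, 0.0222, -0.0012, -0.0001, -0.0001, -0.102, 0.0854], [0.0216, 0.0245, -0.0013, -0.0001, -0.0001, -0.102, 0.0854], [0.019, 0.0266, -0.0012, -0.0001, -0.0001, -0.102, 0.0854]]
```

>>> {"fn": "step_arm", "kwargs": {
  "moves": [
    [0.0275,-0.018,-0.001,0,0,-0.102,0.0854],
    [0.029,-0.015,-0.001,0,0,-0.102,0.0854],
    [0.0305,-0.012,-0.001,0,0,-0.102,0.0854],
    [0.0315,-0.009,-0.001,0,0,-0.102,0.0854],
    [0.032,-0.0055,-0.001,0,0,-0.102,0.0854],
    [0.0325,-0.0025,-0.001,0,0,-0.102,0.0854],
    [0.0325,0.001,-0.001,0,0,-0.102,0.0854],
    [0.0325,0.0045,-0.001,0,0,-0.102,0.0854]
  ]
}}

```text
time: 0.9
tool_pos: [0.3472, -0.398, 0.2388]
tool_rot: [-0.0, 0.85, 0.526, 0.0]
contact_force: [0.1, -0.7, 0.1]
gripper_width: 1.001
```

>>> {"fn": "step_arm", "kwargs": {
  "moves": [
    [0.032,0.0075,-0.001,0,0,-0.102,0.0854],
    [0.031,0.011,-0.001,0,0,-0.102,0.0854],
    [0.0295,0.014,-0.001,0,0,-0.102,0.0854],
    [0.028,0.017,-0.001,0,0,-0.102,0.0854],
    [0.026,0.0195,-0.001,0,0,-0.102,0.0854],
    [0.024,0.022,-0.001,0,0,-0.102,0.0854],
    [0.0215,0.0245,-0.001,0,0,-0.102,0.0854],
    [0.019,0.0265,-0.001,0,0,-0.102,0.0854]
  ]
}}

```text
time: 1.7
tool_pos: [0.516, -0.1985, 0.2468]
tool_rot: [-0.0, 0.571, 0.821, -0.0]
contact_force: [0.6, -0.4, 0.6]
gripper_width: 1.003
```

>>> {"fn": "step_arm", "kwargs": {
  "moves": [
    [0,0,0,0,0,0,0.0854],
    [0,0,0,0,0,0,0.0854]
  ]
}}

```text
time: 1.9
tool_pos: [0.5154, -0.1993, 0.2467]
tool_rot: [-0.001, 0.573, 0.82, -0.0]
contact_force: [-0.3, -0.5, -0.4]
gripper_width: 1.001
```

```bash
python3 - <<'E'
from h import *
st(); i=camera_info('wrist')
p,d=grab_frame('wrist'); cv2.imwrite('pics/w1.png',p[:,:,::-1]); np.savez('w1.npz',p=p,d=d,T=i['world_from_camera'],K=i['intrinsics']); print(i)
E
```

```text
t 1.90 p [ 0.5154 -0.1993  0.2467] yaw 1.9213 tilt [-0.0012  0.0001] F [-0.3  -0.53 -0.36] M [ 0.049 -0.061 -0.008] g 1.001
{'intrinsics': array([[366.02191161,   0.        , 314.3265218 ],
       [  0.        , 366.02191161, 240.10999677],
       [  0.        ,   0.        ,   1.        ]]), 'world_from_camera': array([[ 9.39530376e-01,  3.28594099e-01,  9.64810401e-02,
         4.91313961e-01],
       [ 3.42465298e-01, -9.01113394e-01, -2.65917601e-01,
        -1.31169439e-01],
       [-4.38596846e-04,  2.82879072e-01, -9.59155482e-01,
         3.89438662e-01],
       [ 0.00000000e+00,  0.00000000e+00,  0.00000000e+00,
         1.00000000e+00]])}
```

View pics/w1.png

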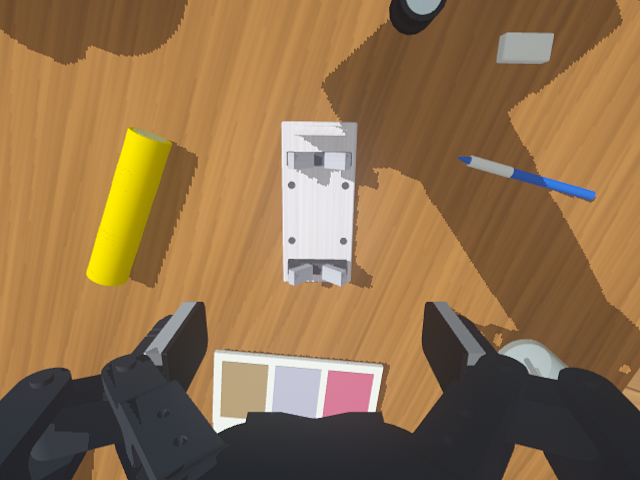

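The wrist view shows the V-mount upright in the middle. The stop is at the top, around (322,130), and the saddles are at (318,160) and (317,272). Next I fit the V geometry to this view and the other two.

```bash
cat > vfit.py <<'E'
from h import *
from scipy.optimize import least_squares
def raster(P,a,c):
    d=np.array([np.cos(a),np.sin(a)]);e=np.array([-d[1],d[0]]);q=P[:,:2]-c
    return q@d,q@e
def vfit(W,n,p0=(.519,-.2075,1.92)):
    P=W.reshape(-1,3);P=P[~np.isnan(P[:,0])]
    P=P[np.hypot(P[:,0]-.516,P[:,1]+.2)<.14]
    def loc(p,Q):
        s,t=raster(Q,p[2],np.array(p[:2])); return s,t
    p=np.array(p0)
    zoff=0
    for it in range(8):
        s,t=loc(p,P); z=P[:,2]
        L=np.abs(np.abs(s)-57.5e-3)<.0065
        L&=(z>.034)&(z<.0495)
        fl=L&(t>.006)&(t<.024)&(np.abs(z-(.055-.02*2**.5+t))<.006)
        fr=L&(t<-.006)&(t>-.024)&(np.abs(z-(.055-.02*2**.5-t))<.006)
        st=(z>.03)&(z<.064)&(np.abs(s-.080)<.005)&(np.abs(t)<.02)
        def f(q):
            sl,tl=loc(q,P[fl]);sr,tr=loc(q,P[fr])
            return np.r_[(P[fl][:,2]-(.055-.02*2**.5+tl)-q[3]),(P[fr][:,2]-(.055-.02*2**.5-tr)-q[3])]
        # z-offset free; s fixed
        r=least_squares(lambda q:f([p[0]+q[0]*-np.sin(p[2]),p[1]+q[0]*np.cos(p[2]),p[2]+q[1],q[2]]),[0,0,0],loss='soft_l1',f_scale=.0015)
        p=p+[r.x[0]*-np.sin(p[2]),r.x[0]*np.cos(p[2]),r.x[1]]
    s,t=loc(p,P)
    print(n,'p',p.round(4),'zoff %.4f'%r.x[2],fl.sum(),fr.sum(),'rms %.4f'%np.sqrt(np.mean(r.fun**2)))
    # along: edges of saddles & stop
    h=z>.025
    m=h&(np.abs(t)<.03)
    hist,ed=np.histogram(s[m],np.arange(-.08,.1,.002)); print(dict(zip((ed[:-1]*1000).round().astype(int).tolist(),hist.tolist())))
    m=(z>.060)&(np.abs(t)<.03)
    print('stop top s',np.percentile(s[m],[2,50,98]).round(4),'t',np.percentile(t[m],[2,98]).round(4),'z',np.median(z[m]).round(4))
    m=(np.abs(s)<.045)&(z>.004)&(z<.014)&(np.abs(t)<.06)
    print('plate t',np.percentile(t[m],[1,99]).round(4),'z',np.median(z[m]).round(4),'desk',np.median(z[(np.abs(t)>.05)&(np.abs(s)<.05)]).round(4))
    return p
E
python3 - <<'E'
from vfit import *
z=np.load('w1.npz'); W=cloud(z['d'],dict(intrinsics=z['K'],world_from_camera=z['T']))
vfit(W,'wrist'); vfit(np.load('topW.npy'),'top'); vfit(np.load('sideW.npy'),'side')
E
```

```text
wrist p [ 0.5224 -0.2063  1.9085] zoff 0.0001 443 457 rms 0.0012
{-80: 0, -78: 0, -76: 0, -74: 0, -72: 0, -70: 0, -68: 36, -66: 88, -64: 81, -62: 93, -60: 85, -58: 87, -56: 100, -54: 188, -52: 135, -50: 0, -48: 0, -46: 0, -44: 0, -42: 0, -40: 0, -38: 0, -36: 0, -34: 0, -32: 0, -30: 0, -28: 0, -26: 0, -24: 0, -22: 0, -20: 0, -18: 0, -16: 0, -14: 0, -12: 0, -10: 0, -8: 0, -6: 0, -4: 0, -2: 0, 0: 0, 2: 0, 4: 0, 6: 0, 8: 0, 10: 0, 12: 0, 14: 0, 16: 16, 18: 4639, 20: 5262, 22: 94, 24: 2173, 26: 5855, 28: 2824, 30: 23, 32: 0, 34: 0, 36: 0, 38: 0, 40: 0, 42: 0, 44: 0, 46: 0, 48: 97, 50: 116, 52: 115, 54: 112, 56: 116, 58: 118, 60: 117, 62: 99, 64: 0, 66: 0, 68: 0, 70: 0, 72: 0, 74: 0, 76: 0, 78: 106, 80: 116, 82: 140, 84: 112, 86: 28, 88: 0, 90: 0, 92: 0, 94: 0, 96: 0}
stop top s [0.0189 0.0255 0.0796] t [-0.0286  0.029 ] z 0.333
plate t [-0.0371  0.037 ] z 0.0082 desk 0.3114
top p [ 0.5201 -0.2071  1.9083] zoff 0.0003 80 96 rms 0.0021
{-80: 0, -78: 0, -76: 0, -74: 0, -72: 0, -70: 1, -68: 11, -66: 21, -64: 23, -62: 19, -60: 21, -58: 21, -56: 26, -54: 42, -52: 31, -50: 0, -48: 0, -46: 0, -44
[... 772 characters left out ...]
, -60: 13, -58: 10, -56: 13, -54: 21, -52: 35, -50: 20, -48: 15, -46: 4, -44: 1, -42: 1, -40: 0, -38: 0, -36: 0, -34: 0, -32: 0, -30: 0, -28: 0, -26: 0, -24: 0, -22: 0, -20: 0, -18: 0, -16: 0, -14: 0, -12: 0, -10: 0, -8: 0, -6: 0, -4: 0, -2: 0, 0: 0, 2: 0, 4: 0, 6: 0, 8: 0, 10: 0, 12: 0, 14: 0, 16: 0, 18: 0, 20: 0, 22: 0, 24: 0, 26: 0, 28: 0, 30: 0, 32: 0, 34: 0, 36: 0, 38: 0, 40: 0, 42: 0, 44: 0, 46: 0, 48: 4, 50: 1, 52: 3, 54: 5, 56: 3, 58: 5, 60: 5, 62: 5, 64: 5, 66: 3, 68: 1, 70: 1, 72: 0, 74: 0, 76: 2, 78: 10, 80: 15, 82: 24, 84: 58, 86: 84, 88: 60, 90: 23, 92: 6, 94: 0, 96: 0}
stop top s [0.0787 0.0856 0.0914] t [-0.0258  0.0153] z 0.0639
plate t [-0.0412  0.0357] z 0.0077 desk -0.0006
```

```bash
python3 - <<'E'
from h import *
plan([.520,.198,.225],1.7715,12,.0854)
E
```

```text
[[0.031, 0.0117, 0.0018, -0.0001, -0.0, 0.0124, 0.0854], [0.0312, 0.0114, 0.0018, -0.0001, -0.0, 0.0124, 0.0854], [0.0313, 0.0109, 0.0019, -0.0001, -0.0, 0.0124, 0.0854], [0.0314, 0.0106, 0.0018, -0.0001, -0.0, 0.0124, 0.0854], [0.0316, 0.0102, 0.0018, -0.0001, -0.0, 0.0124, 0.0854], [0.0317, 0.0098, 0.0018, -0.0001, -0.0, 0.0124, 0.0854], [0.0318, 0.0094, 0.0018, -0.0001, -0.0, 0.0124, 0.0854], [0.0319, 0.009, 0.0019, -0.0001, -0.0, 0.0124, 0.0854]]
[[0.032, 0.0086, 0.0018, -0.0001, -0.0, 0.0124, 0.0854], [0.0321, 0.0082, 0.0018, -0.0001, -0.0, 0.0124, 0.0854], [0.0323, 0.0078, 0.0018, -0.0001, -0.0, 0.0124, 0.0854], [0.0323, 0.0074, 0.0019, -0.0001, -0.0, 0.0124, 0.0854]]
```

>>> {"fn": "step_arm", "kwargs": {
  "moves": [
    [0.031,0.0115,0.002,0,0,0.0125,0.0854],
    [0.031,0.0115,0.002,0,0,0.0125,0.0854],
    [0.0315,0.011,0.002,0,0,0.0125,0.0854],
    [0.0315,0.0105,0.002,0,0,0.0125,0.0854],
    [0.0315,0.01,0.002,0,0,0.0125,0.0854],
    [0.0315,0.01,0.002,0,0,0.0125,0.0854],
    [0.032,0.0095,0.002,0,0,0.0125,0.0854],
    [0.032,0.009,0.002,0,0,0.0125,0.0854]
  ]
}}

```text
time: 2.75
tool_pos: [0.5184, 0.0656, 0.2311]
tool_rot: [0.0, 0.615, 0.789, -0.0]
contact_force: [1.3, 0.2, 0.1]
gripper_width: 1.002
```

>>> {"fn": "step_arm", "kwargs": {
  "moves": [
    [0.032,0.0085,0.002,0,0,0.0125,0.0854],
    [0.032,0.008,0.002,0,0,0.0125,0.0854],
    [0.0325,0.008,0.002,0,0,0.012,0.0854],
    [0.0325,0.0075,0.002,0,0,0.012,0.0854],
    [0,0,0,0,0,0,0.0854],
    [0,0,0,0,0,0,0.0854]
  ]
}}

```text
time: 3.35
tool_pos: [0.5202, 0.1977, 0.223]
tool_rot: [0.0, 0.633, 0.774, -0.001]
contact_force: [0.0, 0.2, 0.1]
gripper_width: 1.001
```

```bash
cat > bfit.py <<'E'
from h import *
from scipy.optimize import least_squares
def bfit(W,n,c0=(.52,.198),z0=.04,a0=1.77,rad=.1,zmin=.006):
    P=W.reshape(-1,3);P=P[~np.isnan(P[:,0])]
    P=P[(np.hypot(P[:,0]-c0[0],P[:,1]-c0[1])<rad)&(P[:,2]>z0+zmin)&(P[:,2]<z0+.03)]
    def f(p):
        d=np.array([np.cos(p[2]),np.sin(p[2]),p[4]]);d/=np.linalg.norm(d)
        return np.linalg.norm(np.cross(P-[p[0],p[1],p[3]],d),axis=1)-.02
    ca,sa=np.cos(a0),np.sin(a0)
    r=least_squares(lambda q:f([c0[0]-sa*q[0],c0[1]+ca*q[0],a0+q[1],z0+q[2],q[3]]),[0,0,0,0],loss='soft_l1',f_scale=.001)
    q=r.x;a=a0+q[1];c=np.array([c0[0]-sa*q[0],c0[1]+ca*q[0]]);d=np.array([np.cos(a),np.sin(a)])
    s=(P[:,:2]-c)@d; lo,hi=np.percentile(s,[.2,99.8])
    c2=c+d*(lo+hi)/2
    print(n,len(P),'center',c2.round(4),'z %.4f'%(z0+q[2]),'yaw %.4f'%a,'slope %.4f'%q[3],'ext',lo.round(4),hi.round(4),'rms %.4f'%np.sqrt(np.mean(r.fun**2)))
    return c2,a
E
python3 - <<'E'
from bfit import *
st(); i=camera_info('wrist')
p,d=grab_frame('wrist'); cv2.imwrite('pics/w2.png',p[:,:,::-1]); np.savez('w2.npz',p=p,d=d,T=i['world_from_camera'],K=i['intrinsics'])
bfit(cloud(d,i),'wrist'); bfit(np.load('topW.npy'),'top');bfit(np.load('sideW.npy'),'side')
E
```

```text
t 3.35 p [0.5202 0.1977 0.223 ] yaw 1.7713 tilt [-0.0006 -0.0009] F [0.01 0.19 0.11] M [-0.037  0.049 -0.023] g 1.001
wrist 7768 center [0.5214 0.1984] z 0.0402 yaw 1.7718 slope 0.0001 ext -0.0796 0.0797 rms 0.0006
top 1330 center [0.5193 0.1974] z 0.0405 yaw 1.7709 slope 0.0016 ext -0.08 0.0791 rms 0.0016
side 1175 center [0.5215 0.2011] z 0.0397 yaw 1.7758 slope -0.0028 ext -0.0785 0.0841 rms 0.0020
```

View pics/w2.png

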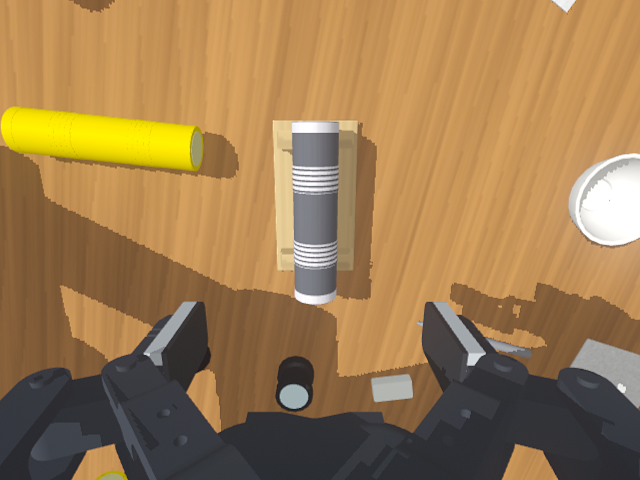

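The barrel at wrist pixel (316,213) sits alone in its rest, and the tool is straight above it. I'll descend.

>>> {"fn": "step_arm", "kwargs": {
  "moves": [
    [0,0,0.03,0,0,0,0.0854],
    [0,0,0.03,0,0,0,0.0854],
    [0,0,0.03,0,0,0,0.0854],
    [0,0,0.03,0,0,0,0.0854],
    [0,0.0004,0.025,0,0,0,0.0854],
    [0,0,0.02,0,0,0,0.0854],
    [0,0,0.02,0,0,0,0.0854],
    [0,0,0.01,0,0,0,0.0854]
  ]
}}

```text
time: 4.2
tool_pos: [0.5198, 0.1966, 0.0264]
tool_rot: [-0.001, 0.634, 0.774, -0.001]
contact_force: [-0.4, -0.1, 0.1]
gripper_width: 0.997
```

>>> {"fn": "step_arm", "kwargs": {
  "moves": [
    [0,0,0.008,0,0,0,0.0854],
    [0,0,0.003,0,0,0,0.0854],
    [0,0,0,0,0,0,0.0854]
  ]
}}

```text
time: 4.5
tool_pos: [0.5211, 0.1983, 0.0177]
tool_rot: [0.0, 0.633, 0.774, 0.0]
contact_force: [0.5, 0.4, -0.5]
gripper_width: 1.0
```

```bash
python3 - <<'E'
from h import *
st()
p,d=grab_frame('wrist'); cv2.imwrite('pics/w3.png',p[:,:,::-1]); 
E
```

```text
t 4.50 p [0.5211 0.1983 0.0177] yaw 1.7713 tilt [0.0005 0.    ] F [ 0.47  0.36 -0.46] M [ 0.017 -0.003 -0.003] g 1.000
```

View pics/w3.png

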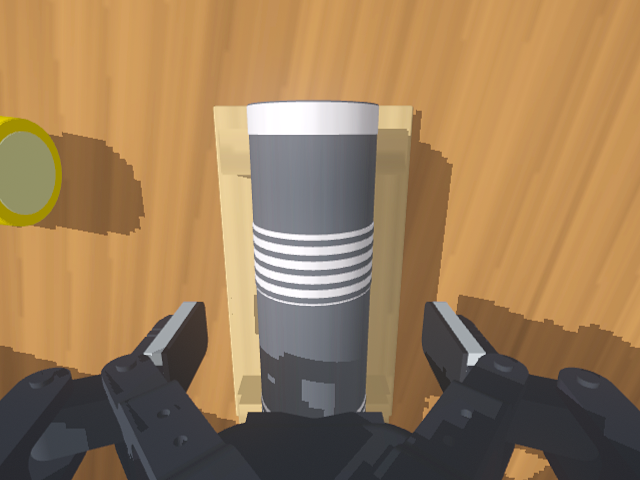

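The pads straddle the barrel: pad edges at columns 205 and 423 (middle 314), barrel middle about 315. I'll close the gripper.

>>> {"fn": "step_arm", "kwargs": {
  "moves": [
    [0,0,0,0,0,0,0.055],
    [0,0,0,0,0,0,0.046],
    [0,0,0,0,0,0,0.046],
    [0,0,0,0,0,0,0.042],
    [0,0,0,0,0,0,0.042]
  ]
}}

```text
time: 5.05
tool_pos: [0.5207, 0.1987, 0.0174]
tool_rot: [0.0, 0.633, 0.775, 0.0]
contact_force: [-0.1, -0.2, -0.2]
gripper_width: 0.491
```

>>> {"fn": "step_arm", "kwargs": {
  "moves": [
    [0,0,0,0,0,0,0.02],
    [0,0,0,0,0,0,0.0],
    [0,0,0,0,0,0,0.0],
    [0,0,0,0,0,0,0.0],
    [0,0,0,0,0,0,0.0]
  ]
}}

```text
time: 5.55
tool_pos: [0.5209, 0.1987, 0.0177]
tool_rot: [0.0, 0.633, 0.774, 0.0]
contact_force: [-2.4, -0.2, 5.0]
gripper_width: 0.454
```

```bash
python3 - <<'E'
from h import *
st()
E
```

```text
t 5.55 p [0.5209 0.1987 0.0177] yaw 1.7718 tilt [0.0003 0.0001] F [-2.36 -0.19  5.05] M [-0.016  0.334  0.031] g 0.454
```

>>> {"fn": "step_arm", "kwargs": {
  "moves": [
    [0,0,-0.003,0,0,0,0.0],
    [0,0,-0.005,0,0,0,0.0],
    [0,0,-0.008,0,0,0,0.0],
    [0,0,-0.012,0,0,0,0.0],
    [0,0,-0.015,0,0,0,0.0],
    [0,0,-0.012,0,0,0,0.0],
    [0,0,0,0,0,0,0.0],
    [0,0,0,0,0,0,0.0]
  ]
}}

```text
time: 6.35
tool_pos: [0.5211, 0.1987, 0.0731]
tool_rot: [0.0, 0.633, 0.774, 0.001]
contact_force: [0.2, 0.4, -3.9]
gripper_width: 0.456
```

```bash
python3 - <<'E'
from bfit import *
for k in range(4):
    s=st(); i=camera_info('wrist'); p,d=grab_frame('wrist')
cv2.imwrite('pics/w4.png',p[:,:,::-1])
W=cloud(d,i); z=s['tool_pos'][2]+.022
c,a=bfit(W,'wrist',s['tool_pos'][:2],z,1.7718,.085,.004)
r=Rt(s); print('barrel centre in tool',r.inv().apply(np.r_[c,z]-s['tool_pos']))
i=camera_info('side');p,d=grab_frame('side');cv2.imwrite('pics/s4.png',p[:,:,::-1])
bfit(cloud(d,i),'side',s['tool_pos'][:2],z,1.7718,.1,.004)
E
```

```text
t 6.35 p [0.5211 0.1987 0.0731] yaw 1.7718 tilt [0.0014 0.0003] F [ 0.18  0.38 -3.89] M [-0.023 -0.021  0.005] g 0.456
t 6.40 p [0.5205 0.1985 0.0723] yaw 1.7718 tilt [-0.0001 -0.    ] F [-0.69  0.56 -4.77] M [-0.027  0.003 -0.015] g 0.453
t 6.45 p [0.5201 0.1985 0.0717] yaw 1.7718 tilt [-0.0011 -0.0002] F [ 0.69  0.02 -4.1 ] M [-0.023  0.023 -0.031] g 0.450
t 6.50 p [0.52   0.1984 0.0715] yaw 1.7718 tilt [-0.0015 -0.0004] F [ 0.34 -0.2  -3.41] M [-0.008 -0.026 -0.001] g 0.451
wrist 41809 center [0.515  0.2263] z 0.0941 yaw 1.7717 slope -0.0044 ext -0.0233 0.0798 rms 0.0062
barrel centre in tool [ 0.02825964  0.00057746 -0.02200234]
side 1049 center [0.5154 0.2278] z 0.0943 yaw 1.7704 slope -0.0187 ext -0.0247 0.0841 rms 0.0076
```

View pics/w4.png

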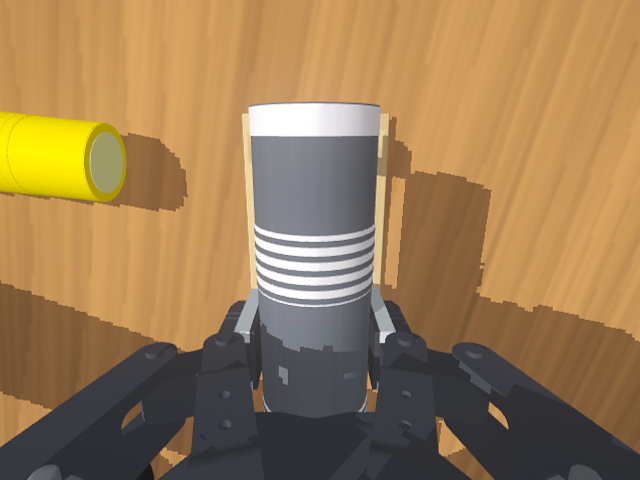

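View pics/s4.png

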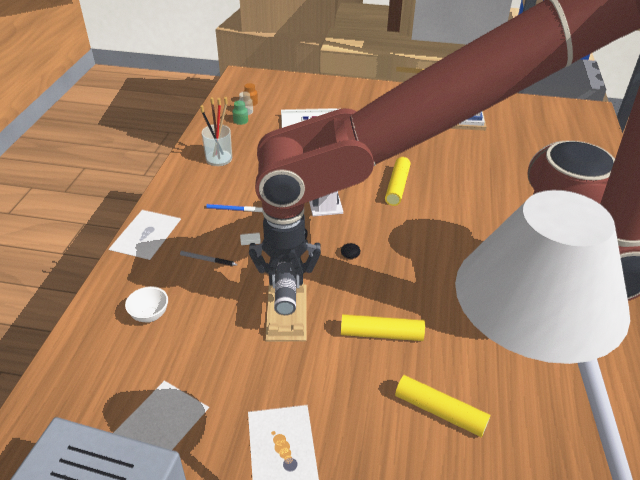

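The barrel is in the gripper and clear of the rest, level in both views. Next I measure its tilt and end position in the tool frame, using only the visible front half.

```bash
cat > tfit.py <<'E'
from h import *
from scipy.optimize import least_squares
def tfit(n=3,save=None):
    out=[]
    for k in range(n):
        s=state(); i=camera_info('wrist'); p,d=grab_frame('wrist')
        W=cloud(d,i).reshape(-1,3);W=W[~np.isnan(W[:,0])]
        Q=Rt(s).inv().apply(W-s['tool_pos'])
        P=Q[(Q[:,0]>.025)&(Q[:,0]<.1)&(np.abs(Q[:,1])<.021)&(Q[:,2]<-.026)&(Q[:,2]>-.05)]
        def f(q):
            dd=np.array([1,q[2],q[3]]);dd/=np.linalg.norm(dd)
            return np.linalg.norm(np.cross(P-[0,q[0],q[1]],dd),axis=1)-.02
        r=least_squares(f,[0,-.022,0,0],loss='soft_l1',f_scale=.001)
        out.append(np.r_[r.x,np.percentile(P[:,0],99.7)]); 
    if save: cv2.imwrite(save,p[:,:,::-1])
    print('tool frame: y,z at x=0, dy/dx, dz/dx, front end x'); print(np.array(out).round(4),'rms %.4f'%np.sqrt(np.mean(r.fun**2)),len(P))
E
python3 - <<'E'
from tfit import *
tfit(3); st()
E
```

```text
tool frame: y,z at x=0, dy/dx, dz/dx, front end x
[[ 0.0006 -0.0226 -0.0002  0.0036  0.0799]
 [ 0.0006 -0.0226 -0.0004  0.0039  0.0799]
 [ 0.0006 -0.0226  0.0005  0.0037  0.0798]] rms 0.0005 23305
t 6.75 p [0.5204 0.1985 0.0718] yaw 1.7718 tilt [-0.0009 -0.0002] F [ 0.17 -0.09 -3.77] M [ 0.048  0.033 -0.009] g 0.454
```

```bash
python3 - <<'E'
from h import *
s=state(); p=s['tool_pos']
plan([.5204,.1985,.15],1.7718,4,0.)
plan([.5289,-.2268,.13],1.9085,16,0.,start=(np.array([.5204,.1985,.15]),Rt(s)))
E
```

```text
[[-0.0, -0.0, -0.0196, -0.0002, 0.0, -0.0, 0.0], [-0.0, -0.0, -0.0195, -0.0002, 0.0, -0.0, 0.0], [-0.0, -0.0, -0.0196, -0.0002, 0.0, -0.0, 0.0], [-0.0, -0.0, -0.0195, -0.0002, 0.0, -0.0, 0.0]]
[[-0.0262, -0.0048, 0.0013, -0.0001, -0.0, -0.0085, 0.0], [-0.0261, -0.005, 0.0012, -0.0001, -0.0, -0.0085, 0.0], [-0.026, -0.0052, 0.0013, -0.0001, -0.0, -0.0085, 0.0], [-0.0261, -0.0055, 0.0012, -0.0001, -0.0, -0.0085, 0.0], [-0.0259, -0.0056, 0.0013, -0.0001, -0.0, -0.0085, 0.0], [-0.026, -0.0059, 0.0012, -0.0001, -0.0, -0.0085, 0.0], [-0.0258, -0.0061, 0.0013, -0.0001, -0.0, -0.0085, 0.0], [-0.0258, -0.0064, 0.0012, -0.0001, -0.0, -0.0085, 0.0]]
[[-0.0258, -0.0065, 0.0013, -0.0001, -0.0, -0.0085, 0.0], [-0.0257, -0.0068, 0.0012, -0.0001, -0.0, -0.0085, 0.0], [-0.0257, -0.007, 0.0013, -0.0001, -0.0, -0.0085, 0.0], [-0.0256, -0.0072, 0.0012, -0.0001, -0.0, -0.0085, 0.0], [-0.0255, -0.0074, 0.0013, -0.0001, -0.0, -0.0085, 0.0], [-0.0255, -0.0077, 0.0012, -0.0001, -0.0, -0.0085, 0.0], [-0.0254, -0.0078, 0.0013, -0.0001, -0.0, -0.0085, 0.0], [-0.0253, -0.0081, 0.0012, -0.0001, -0.0, -0.0085, 0.0]]
```

>>> {"fn": "step_arm", "kwargs": {
  "moves": [
    [0,0,-0.02,0,0,0,0.0],
    [0,0,-0.02,0,0,0,0.0],
    [0,0,-0.02,0,0,0,0.0],
    [-0.01,-0.002,-0.018,0,0,0,0.0],
    [-0.016,-0.003,0,0,0,0,0.0]
  ]
}}

```text
time: 7.25
tool_pos: [0.523, 0.1726, 0.1536]
tool_rot: [0.002, 0.632, 0.775, 0.002]
contact_force: [0.1, 0.1, -3.7]
gripper_width: 0.453
```

>>> {"fn": "step_arm", "kwargs": {
  "moves": [
    [-0.026,-0.005,0.001,0,0,-0.009,0.0],
    [-0.026,-0.005,0.001,0,0,-0.009,0.0],
    [-0.026,-0.0055,0.001,0,0,-0.009,0.0],
    [-0.026,-0.0055,0.001,0,0,-0.009,0.0],
    [-0.026,-0.006,0.001,0,0,-0.009,0.0],
    [-0.026,-0.006,0.001,0,0,-0.009,0.0],
    [-0.026,-0.0065,0.001,0,0,-0.009,0.0],
    [-0.026,-0.0065,0.001,0,0,-0.009,0.0]
  ]
}}

```text
time: 8.05
tool_pos: [0.523, -0.0426, 0.1407]
tool_rot: [-0.001, 0.604, 0.797, -0.001]
contact_force: [0.3, -0.5, -3.3]
gripper_width: 0.448
```

>>> {"fn": "step_arm", "kwargs": {
  "moves": [
    [-0.026,-0.0065,0.001,0,0,-0.009,0.0],
    [-0.0255,-0.007,0.001,0,0,-0.009,0.0],
    [-0.0255,-0.007,0.001,0,0,-0.009,0.0],
    [-0.0255,-0.0075,0.001,0,0,-0.009,0.0],
    [-0.0255,-0.0075,0.001,0,0,-0.009,0.0],
    [-0.02,-0.006,0,0,0,-0.009,0.0],
    [0,0,0,0,0,0,0.0],
    [0,0,0,0,0,0,0.0]
  ]
}}

```text
time: 8.85
tool_pos: [0.5264, -0.1949, 0.1359]
tool_rot: [-0.001, 0.583, 0.812, 0.0]
contact_force: [0.6, 0.6, -3.8]
gripper_width: 0.452
```

```bash
python3 - <<'E'
from h import *
s=st(); i=camera_info('wrist'); p,d=grab_frame('wrist'); cv2.imwrite('pics/w5.png',p[:,:,::-1]); np.savez('w5.npz',p=p,d=d,T=i['world_from_camera'],K=i['intrinsics'])
p,d=grab_frame('side'); cv2.imwrite('pics/s5.png',p[:,:,::-1])
plan([.5289,-.2268,.10],1.9085,4,0.)
E
```

```text
t 8.85 p [ 0.5264 -0.1949  0.1359] yaw 1.8962 tilt [-0.0019  0.0014] F [ 0.62  0.64 -3.84] M [ 0.049 -0.055 -0.057] g 0.452
[[-0.0079, -0.0021, 0.0091, -0.0002, -0.0004, -0.0026, 0.0], [-0.008, -0.0022, 0.0091, -0.0002, -0.0004, -0.0026, 0.0], [-0.0079, -0.0021, 0.009, -0.0002, -0.0004, -0.0026, 0.0], [-0.0079, -0.0022, 0.0091, -0.0002, -0.0004, -0.0026, 0.0]]
```

View pics/w5.png

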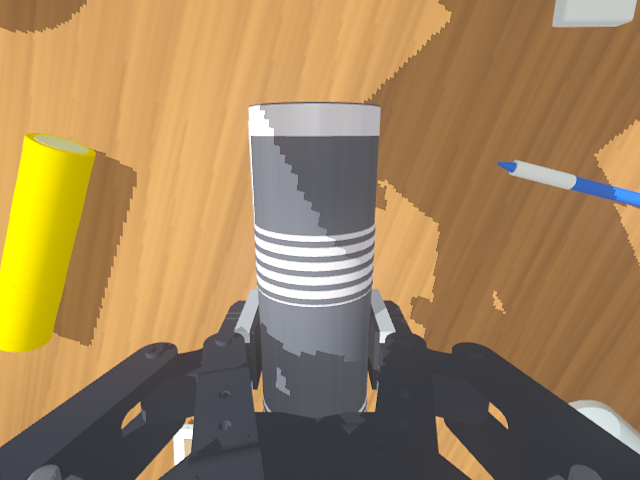

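View pics/s5.png

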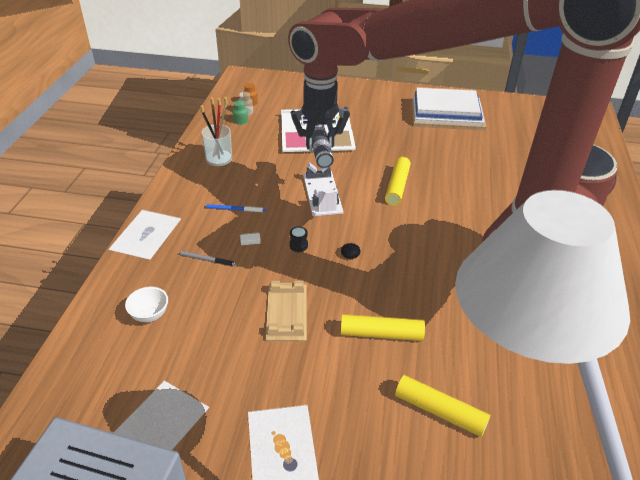

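>>> {"fn": "step_arm", "kwargs": {
  "moves": [
    [-0.008,-0.002,0.009,0,0,-0.0025,0.0],
    [-0.008,-0.002,0.009,0,0,-0.003,0.0],
    [-0.008,-0.002,0.009,0,0,-0.0025,0.0],
    [-0.008,-0.0025,0.009,0,0,-0.003,0.0],
    [0,0,0,0,0,0,0.0],
    [0,0,0,0,0,0,0.0]
  ]
}}

```text
time: 9.55
tool_pos: [0.5295, -0.2277, 0.1007]
tool_rot: [-0.001, 0.578, 0.816, 0.0]
contact_force: [0.2, 0.2, -4.0]
gripper_width: 0.451
```

```bash
python3 - <<'E'
from h import *
P=[]
for k in range(4):
    s=st(); grab_frame('top') 
plan([.5289,-.2268,.045],1.9085,4,0.)
E
```

```text
t 9.55 p [ 0.5295 -0.2277  0.1007] yaw 1.9082 tilt [-0.001   0.0009] F [ 0.16  0.21 -4.01] M [-0.009  0.047 -0.003] g 0.451
t 9.60 p [ 0.5299 -0.2277  0.1013] yaw 1.9085 tilt [0.     0.0003] F [ 0.53 -0.58 -4.17] M [-0.014  0.016  0.018] g 0.451
t 9.65 p [ 0.5301 -0.2277  0.1017] yaw 1.9088 tilt [ 0.0006 -0.0001] F [-0.63  0.26 -4.29] M [-0.025 -0.031 -0.05 ] g 0.444
t 9.70 p [ 0.5301 -0.2276  0.1019] yaw 1.9090 tilt [ 0.0008 -0.0003] F [-0.29 -0.65 -3.16] M [-0.012  0.002  0.042] g 0.450
[[0.0003, -0.0002, 0.0142, 0.0002, 0.0002, 0.0001, 0.0], [0.0003, -0.0003, 0.0143, 0.0002, 0.0002, 0.0001, 0.0], [0.0003, -0.0002, 0.0142, 0.0002, 0.0002, 0.0001, 0.0], [0.0003, -0.0003, 0.0142, 0.0002, 0.0002, 0.0001, 0.0]]
```

>>> {"fn": "step_arm", "kwargs": {
  "moves": [
    [0.0005,-0.0005,0.012,0,0,0,0.0],
    [0.0005,-0.0005,0.012,0,0,0,0.0],
    [0,0,0.012,0,0,0,0.0],
    [0,0,0.01,0,0,0,0.0],
    [0,0,0.006,0,0,0,0.0],
    [0,0,0,0,0,0,0.0],
    [0,0,0,0,0,0,0.0]
  ]
}}

```text
time: 10.45
tool_pos: [0.5287, -0.2271, 0.0493]
tool_rot: [0.0, 0.578, 0.816, 0.0]
contact_force: [0.7, -1.6, -4.4]
gripper_width: 0.453
```

```bash
python3 - <<'E'
from h import *
for k in range(3):
    s=st(); i=camera_info('wrist'); p,d=grab_frame('wrist')
cv2.imwrite('pics/w6.png',p[:,:,::-1])
np.savez('w6.npz',p=p,d=d,T=i['world_from_camera'],K=i['intrinsics'])
p,d=grab_frame('side'); cv2.imwrite('pics/s6.png',cv2.resize(p[100:240,250:410,::-1],None,fx=4,fy=4,interpolation=cv2.INTER_CUBIC))
st()
E
```

```text
t 10.45 p [ 0.5287 -0.2271  0.0493] yaw 1.9088 tilt [ 0.0001 -0.    ] F [ 0.74 -1.61 -4.42] M [0.024 0.012 0.001] g 0.453
t 10.50 p [ 0.529  -0.2273  0.0498] yaw 1.9088 tilt [ 0.0009 -0.0005] F [ 0.26 -0.3  -3.97] M [ 0.013 -0.     0.015] g 0.451
t 10.55 p [ 0.5291 -0.2274  0.0501] yaw 1.9088 tilt [ 0.0012 -0.0007] F [-0.44  0.29 -3.12] M [ 0.008 -0.     0.012] g 0.450
t 10.65 p [ 0.5291 -0.2274  0.0501] yaw 1.9087 tilt [ 0.0013 -0.0007] F [ 0.49  0.71 -3.27] M [ 0.023 -0.003 -0.008] g 0.453
```

View pics/w6.png

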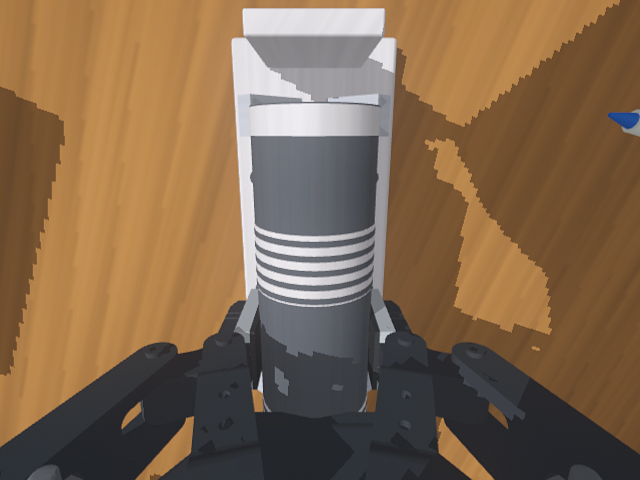

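View pics/s6.png

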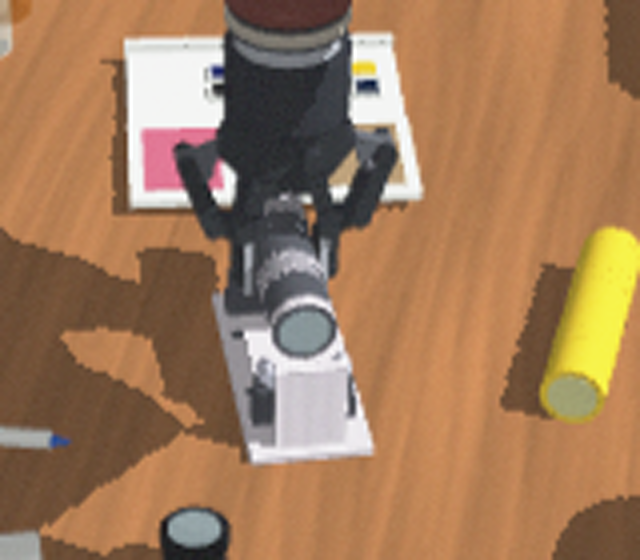

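Just above the V, the stop spans columns 243–384 (middle 313.5) and the barrel's middle is 314.5, so the lateral alignment is good. Next I measure the gap and offset from the depth image.

```bash
python3 - <<'E'
from h import *
z=np.load('w6.npz'); W=cloud(z['d'],dict(intrinsics=z['K'],world_from_camera=z['T'])).reshape(-1,3);W=W[~np.isnan(W[:,0])]
s=state(); Q=Rt(s).inv().apply(W-s['tool_pos']); h=W[:,2]
m=(np.abs(h-.066)<.003)&(Q[:,0]>.085)&(Q[:,0]<.13)&(np.abs(Q[:,1])<.04)
print('stop top: x',np.percentile(Q[m,0],[1,99]).round(4),'y',np.percentile(Q[m,1],[1,99]).round(4),m.sum())
m=(h>.02)&(h<.06)&(Q[:,0]>.085)&(Q[:,0]<.13)&(np.abs(Q[:,1])<.02); 
print('stop face x',np.percentile(Q[m,0],[5,50,95]).round(4))
for side in (1,-1):
    f=m&0>0
# yaw of face
A=np.c_[Q[m,1],np.ones(m.sum())]
mm=m&(np.abs(Q[:,0]-np.median(Q[m,0]))<.002); c=np.polyfit(Q[mm,1],Q[mm,0],1); print('face slope',c)
b=(Q[:,0]>.03)&(Q[:,0]<.09)&(np.abs(Q[:,1])<.021)&(Q[:,2]<-.03)&(Q[:,2]>-.05); print('barrel end',np.percentile(Q[b,0],99.7),'y mid',np.percentile(Q[b,1],[.5,99.5]).mean())
for x0 in (.03,.05,.07):
    p=(np.abs(h-.008)<.004)&(np.abs(Q[:,0]-x0)<.01)&(np.abs(Q[:,1])<.06); print('plate y at',x0,np.percentile(Q[p,1],[.5,99.5]),np.percentile(Q[p,1],[.5,99.5]).mean())
p=(np.abs(h-.008)<.004)&(np.abs(Q[:,0]-.095)<.006)&(np.abs(Q[:,1])<.06); print('plate y .095',np.percentile(Q[p,1],[.5,99.5]).mean())
E
```

```text
stop top: x [0.1006 0.1084] y [-0.0208  0.0219] 4298
stop face x [0.0856 0.1007 0.1009]
face slope [-0.000953    0.10070064]
barrel end 0.0797739268305741 y mid 0.0006761361637679653
plate y at 0.03 [-0.03728687  0.03839729] 0.0005552058369458837
plate y at 0.05 [-0.03730969  0.03846044] 0.0005753723122513474
plate y at 0.07 [-0.03726932  0.03844684] 0.0005887603112402946
plate y .095 0.000605458215430895
```

The gap to the stop is 21 mm, the lateral offset is 0.1 mm and the yaw error is 0.001 rad. I'll lower it gently.

>>> {"fn": "step_arm", "kwargs": {
  "moves": [
    [0,0,0.005,0,0,0,0.0],
    [0,0,0.005,0,0,0,0.0],
    [0,0,0.003,0,0,0,0.0],
    [0,0,0.0015,0,0,0,0.0],
    [0,0,0,0,0,0,0.0],
    [0,0,0,0,0,0,0.0]
  ]
}}

```text
time: 11.25
tool_pos: [0.5286, -0.227, 0.0348]
tool_rot: [0.0, 0.578, 0.816, 0.0]
contact_force: [0.3, 0.0, -3.0]
gripper_width: 0.453
```

>>> {"fn": "step_arm", "kwargs": {
  "moves": [
    [0,0,0.001,0,0,0,0.0],
    [0,0,0,0,0,0,0.0]
  ]
}}

```text
time: 11.45
tool_pos: [0.5286, -0.2271, 0.0339]
tool_rot: [0.0, 0.578, 0.816, 0.0]
contact_force: [0.5, -0.3, -3.6]
gripper_width: 0.452
```

>>> {"fn": "step_arm", "kwargs": {
  "moves": [
    [0,0,0.001,0,0,0,0.0],
    [0,0,0,0,0,0,0.0]
  ]
}}

```text
time: 11.65
tool_pos: [0.5287, -0.227, 0.0329]
tool_rot: [0.0, 0.578, 0.816, 0.0]
contact_force: [0.3, -0.6, -3.4]
gripper_width: 0.451
```

>>> {"fn": "step_arm", "kwargs": {
  "moves": [
    [0,0,0.0005,0,0,0,0.0],
    [0,0,0,0,0,0,0.0]
  ]
}}

```text
time: 11.85
tool_pos: [0.5288, -0.2271, 0.0327]
tool_rot: [0.0, 0.578, 0.816, 0.0]
contact_force: [0.3, 0.2, -2.0]
gripper_width: 0.451
```

>>> {"fn": "step_arm", "kwargs": {
  "moves": [
    [0,0,0.0005,0,0,0,0.0],
    [0,0,0,0,0,0,0.0]
  ]
}}

```text
time: 12.05
tool_pos: [0.5288, -0.2271, 0.0327]
tool_rot: [0.0, 0.578, 0.816, 0.0]
contact_force: [-2.3, 2.8, 5.2]
gripper_width: 0.452
```

```bash
python3 - <<'E'
from h import *
st()
E
```

```text
t 12.05 p [ 0.5288 -0.2271  0.0327] yaw 1.9088 tilt [ 0.0003 -0.0001] F [-2.34  2.75  5.15] M [ 0.289  0.358 -0.071] g 0.452
```

```bash
cat >> h.py <<'E'
def avg(n=8,yv=1.9085,show=True):
    F=[];M=[];X=[];p=[];dp=[]
    for k in range(n):
        grab_frame('top'); s=state();F.append(s['contact_force']);M.append(s['ft_torque']);p.append(s['tool_pos']);dp.append(Rt(s).as_matrix()[:,2])
    F=np.mean(F,0);M=np.mean(M,0);p=np.mean(p,0);z=np.mean(dp,0)
    d=np.array([np.cos(yv),np.sin(yv),0]);e=np.array([-d[1],d[0],0])
    v=np.array([.5223,-.2079,.055]); q=p-v
    print('t %.2f'%s['time'],'V-frame F',np.array([F@d,F@e,F[2]]).round(2),'M',np.array([M@d,M@e,M[2]]).round(3),'pos',np.array([q@d,q@e]).round(4),'z %.4f'%p[2],'tilt',np.array([z@d,z@e]).round(4),'yaw',np.round(np.arctan2(*Rt(s).as_matrix()[[1,0],0]),4),'g %.3f'%s['gripper_width'])
E
python3 - <<'E'
from h import *
avg(6)
E
```

```text
t 12.35 V-frame F [3.31 1.92 5.59] M [ 0.321 -0.521 -0.054] pos [-0.0203  0.0002] z 0.0327 tilt [-0.0002 -0.0003] yaw 1.9088 g 0.453
```

The barrel is down on both faces. The moments match pure forces at the barrel, so there is no pitch. I'll trim the lateral push slightly and start sliding.

>>> {"fn": "step_arm", "kwargs": {
  "moves": [
    [0,-0.0001,0.0001,0,0,0,0.0],
    [0.001,0,0,0,0,0,0.0],
    [0.001,0,0,0,0,0,0.0],
    [0,0,0,0,0,0,0.0]
  ]
}}

```text
time: 12.75
tool_pos: [0.5286, -0.2264, 0.0327]
tool_rot: [0.002, 0.578, 0.816, -0.0]
contact_force: [-0.5, -4.2, 4.1]
gripper_width: 0.455
```

```bash
python3 - <<'E'
from h import *
avg(6)
E
```

```text
t 13.05 V-frame F [-4.7   1.98  5.39] M [ 0.318  0.662 -0.025] pos [-0.0194  0.0002] z 0.0326 tilt [-0.0027 -0.0011] yaw 1.9088 g 0.449
```

>>> {"fn": "step_arm", "kwargs": {
  "moves": [
    [0.001,-0.0001,0,0,0,0,0.0],
    [0.001,0,0,0,0,0,0.0],
    [0.001,0,0,0,0,0,0.0],
    [0,0,0,0,0,0,0.0]
  ]
}}

```text
time: 13.45
tool_pos: [0.5275, -0.2232, 0.0326]
tool_rot: [0.001, 0.578, 0.816, -0.0]
contact_force: [-0.7, -4.0, 4.5]
gripper_width: 0.454
```

```bash
python3 - <<'E'
from h import *
avg(6)
E
```

```text
t 13.75 V-frame F [-3.76  2.05  5.48] M [ 0.294  0.571 -0.038] pos [-0.0161  0.0002] z 0.0327 tilt [-0.0022 -0.0012] yaw 1.9088 g 0.450
```

>>> {"fn": "step_arm", "kwargs": {
  "moves": [
    [0.001,-0.0003,0,0,0,0,0.0],
    [0.001,0,0,0,0,0,0.0],
    [0.001,0,0,0,0,0,0.0],
    [0.001,0,0,0,0,0,0.0],
    [0.001,0,0,0,0,0,0.0],
    [0,0,0,0,0,0,0.0]
  ]
}}

```text
time: 14.35
tool_pos: [0.5258, -0.2183, 0.0327]
tool_rot: [0.001, 0.578, 0.816, 0.0]
contact_force: [0.6, -4.3, 5.7]
gripper_width: 0.456
```

```bash
python3 - <<'E'
from h import *
avg(6)
E
```

```text
t 14.65 V-frame F [-3.84  0.74  5.99] M [ 0.092  0.569 -0.046] pos [-0.0109  0.0002] z 0.0326 tilt [-0.0019 -0.0018] yaw 1.9088 g 0.451
```

>>> {"fn": "step_arm", "kwargs": {
  "moves": [
    [0.001,-0.0002,0,0,0,0,0.0],
    [0.001,0,0,0,0,0,0.0],
    [0.001,0,0,0,0,0,0.0],
    [0.001,0,0,0,0,0,0.0],
    [0.001,0,0,0,0,0,0.0],
    [0.001,0,0,0,0,0,0.0],
    [0.001,0,0,0,0,0,0.0],
    [0.001,0,0,0,0,0,0.0]
  ]
}}

```text
time: 15.45
tool_pos: [0.5231, -0.2108, 0.0326]
tool_rot: [0.002, 0.578, 0.816, 0.0]
contact_force: [1.5, -3.6, 5.5]
gripper_width: 0.455
```

```bash
python3 - <<'E'
from h import *
avg(6)
E
```

```text
t 15.75 V-frame F [-3.91 -0.37  5.78] M [-0.046  0.558 -0.047] pos [-0.0028  0.0002] z 0.0327 tilt [-0.0019 -0.0022] yaw 1.9088 g 0.452
```

>>> {"fn": "step_arm", "kwargs": {
  "moves": [
    [0.001,0,0,0,0,0,0.0],
    [0.001,0,0,0,0,0,0.0],
    [0.0005,0,0,0,0,0,0.0],
    [0,0,0,0,0,0,0.0]
  ]
}}

```text
time: 16.15
tool_pos: [0.5222, -0.2084, 0.0326]
tool_rot: [0.001, 0.578, 0.816, 0.0]
contact_force: [1.8, -3.7, 5.8]
gripper_width: 0.45
```

>>> {"fn": "step_arm", "kwargs": {
  "moves": [
    [0.0005,0,0,0,0,0,0.0],
    [0,0,0,0,0,0,0.0]
  ]
}}

```text
time: 16.35
tool_pos: [0.5221, -0.2079, 0.0327]
tool_rot: [0.001, 0.578, 0.816, 0.0]
contact_force: [1.2, -4.9, 4.8]
gripper_width: 0.451
```

```bash
python3 - <<'E'
from h import *
avg(5)
E
```

```text
t 16.60 V-frame F [-4.11 -0.73  5.12] M [-0.019  0.615 -0.046] pos [0.0001 0.0002] z 0.0327 tilt [-0.0021 -0.0022] yaw 1.9087 g 0.453
```

>>> {"fn": "step_arm", "kwargs": {
  "moves": [
    [0.0005,0,0.0001,0,0,0,0.0],
    [0,0,0,0,0,0,0.0]
  ]
}}

```text
time: 16.8
tool_pos: [0.522, -0.2077, 0.0326]
tool_rot: [0.002, 0.578, 0.816, 0.0]
contact_force: [1.5, -5.0, 5.2]
gripper_width: 0.452
```

>>> {"fn": "step_arm", "kwargs": {
  "moves": [
    [0.0005,0,0,0,0,0,0.0],
    [0,0,0,0,0,0,0.0]
  ]
}}

```text
time: 17.0
tool_pos: [0.522, -0.2077, 0.0326]
tool_rot: [0.002, 0.578, 0.816, -0.0]
contact_force: [3.0, -6.6, 4.3]
gripper_width: 0.448
```

```bash
python3 - <<'E'
from h import *
avg(5)
E
```

```text
t 17.25 V-frame F [-6.8  -0.29  4.33] M [ 0.015  1.001 -0.031] pos [0.0002 0.0002] z 0.0327 tilt [-0.0039 -0.0025] yaw 1.9088 g 0.454
```

>>> {"fn": "step_arm", "kwargs": {
  "moves": [
    [0.0005,0,0.0002,0,0,0,0.0],
    [0.0003,0,0.0002,0,0,0,0.0],
    [0,0,0,0,0,0,0.0]
  ]
}}

```text
time: 17.55
tool_pos: [0.5221, -0.2078, 0.0327]
tool_rot: [0.003, 0.578, 0.816, -0.001]
contact_force: [2.1, -8.9, 5.2]
gripper_width: 0.451
```

```bash
python3 - <<'E'
from h import *
avg(5)
E
```

```text
t 17.80 V-frame F [-8.83  0.23  4.6 ] M [ 0.11   1.279 -0.061] pos [0.0002 0.0002] z 0.0326 tilt [-0.0056 -0.0026] yaw 1.9088 g 0.453
```

```bash
python3 - <<'E'
from tfit import *
tfit(3,'pics/w7.png'); avg(2)
E
```

```text
tool frame: y,z at x=0, dy/dx, dz/dx, front end x
[[ 0.0008 -0.0236 -0.0017  0.0196  0.0877]
 [ 0.0008 -0.0236 -0.002   0.0198  0.0877]
 [ 0.0008 -0.0236 -0.0022  0.0188  0.0877]] rms 0.0021 27813
t 18.05 V-frame F [-9.21  0.7   4.07] M [ 0.111  1.276 -0.025] pos [0.0002 0.0002] z 0.0327 tilt [-0.0056 -0.0027] yaw 1.9088 g 0.454
```

View pics/w7.png

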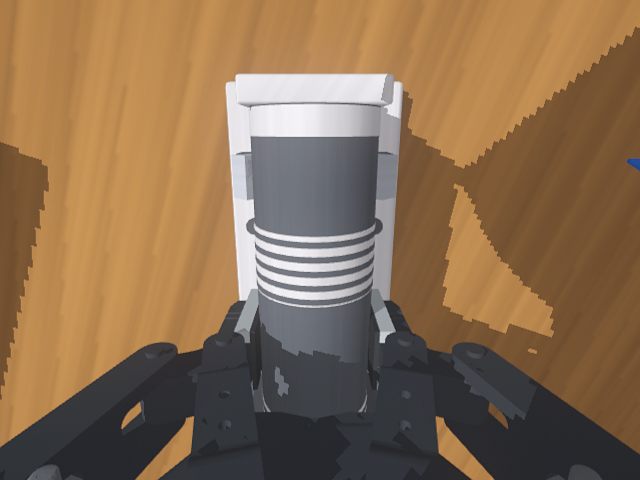

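```bash
sed -i 's/(Q\[:,0\]<.1)/(Q[:,0]<XM)/; s/def tfit(n=3,save=None)/def tfit(n=3,save=None,XM=.1)/' tfit.py; python3 - <<'E'
from tfit import *
tfit(3,None,.075); avg(2)
E
```

```text
tool frame: y,z at x=0, dy/dx, dz/dx, front end x
[[ 0.0006 -0.0228  0.0007  0.0011  0.0749]
 [ 0.0006 -0.0227  0.0009  0.0007  0.0749]
 [ 0.0006 -0.0227  0.0002  0.0006  0.0749]] rms 0.0005 20839
t 18.30 V-frame F [-8.8  -0.05  4.61] M [ 0.124  1.287 -0.063] pos [0.0002 0.0002] z 0.0327 tilt [-0.0056 -0.0026] yaw 1.9088 g 0.448
```

The barrel end touches the stop at row 104, but pushing along the V has tipped the tool by 0.3°. I'll turn it back level while increasing the downward press.

>>> {"fn": "step_arm", "kwargs": {
  "moves": [
    [0,0,0.0001,0,0.002,0,0.0],
    [0,0,0.0001,0,0.002,0,0.0],
    [0,0,0,0,0,0,0.0]
  ]
}}

```text
time: 18.6
tool_pos: [0.522, -0.2077, 0.0327]
tool_rot: [0.001, 0.578, 0.816, 0.001]
contact_force: [1.8, -7.8, 5.4]
gripper_width: 0.452
```

```bash
python3 - <<'E'
from tfit import *
avg(4);tfit(2,None,.075)
E
```

```text
t 18.80 V-frame F [-7.99  0.82  5.46] M [ 0.181  1.189 -0.059] pos [0.0003 0.0002] z 0.0326 tilt [-0.0013 -0.0025] yaw 1.9089 g 0.455
tool frame: y,z at x=0, dy/dx, dz/dx, front end x
[[ 0.0006 -0.0227  0.0007  0.0048  0.0749]
 [ 0.0006 -0.0227  0.0004  0.0052  0.0749]] rms 0.0005 20787
```

The tool turned but the barrel stayed put in the world frame (slope 0.0063 both before and after), so it is held by both saddles. Now I press further down.

>>> {"fn": "step_arm", "kwargs": {
  "moves": [
    [0.0002,0,0.0003,0,0,0,0.0],
    [0,0,0,0,0,0,0.0],
    [0,0,0,0,0,0,0.0]
  ]
}}

```text
time: 19.2
tool_pos: [0.5221, -0.2077, 0.0327]
tool_rot: [0.001, 0.578, 0.816, 0.001]
contact_force: [1.4, -8.3, 6.3]
gripper_width: 0.451
```

```bash
python3 - <<'E'
from tfit import *
avg(4)
E
```

```text
t 19.40 V-frame F [-8.19  2.21  6.84] M [ 0.282  1.167 -0.043] pos [0.0003 0.0002] z 0.0326 tilt [-0.0017 -0.0025] yaw 1.9088 g 0.454
```

>>> {"fn": "step_arm", "kwargs": {
  "moves": [
    [0.0002,-0.0006,0.0004,0,0,0,0.0],
    [0,-0.0003,0.0004,0,0,0,0.0],
    [0,0,0,0,0,0,0.0]
  ]
}}

```text
time: 19.7
tool_pos: [0.5221, -0.2077, 0.0326]
tool_rot: [0.002, 0.578, 0.816, 0.001]
contact_force: [3.0, -7.1, 9.1]
gripper_width: 0.448
```

```bash
python3 - <<'E'
from tfit import *
avg(4)
E
```

```text
t 19.90 V-frame F [-7.48 -0.14  9.13] M [ 0.09   1.026 -0.032] pos [0.0003 0.0002] z 0.0326 tilt [-0.0023 -0.0044] yaw 1.9088 g 0.455
```

>>> {"fn": "step_arm", "kwargs": {
  "moves": [
    [0.0003,-0.0002,0.0005,0.0015,0.001,0,0.0],
    [0.0002,-0.0001,0.0005,0.0015,0.001,0,0.0],
    [0,0,0,0,0,0,0.0]
  ]
}}

```text
time: 20.2
tool_pos: [0.5221, -0.2077, 0.0326]
tool_rot: [0.001, 0.578, 0.816, 0.0]
contact_force: [0.1, -5.0, 12.8]
gripper_width: 0.449
```

```bash
python3 - <<'E'
from tfit import *
avg(4)
E
```

```text
t 20.40 V-frame F [-6.25  1.5  13.59] M [ 0.226  0.914 -0.057] pos [0.0003 0.0002] z 0.0326 tilt [-0.0011 -0.0018] yaw 1.9088 g 0.448
```

>>> {"fn": "step_arm", "kwargs": {
  "moves": [
    [0.0004,-0.0002,0.0002,0,0,0,0.0],
    [0.0003,-0.0001,0.0001,0,0.001,0,0.0],
    [0,0,0,0,0,0,0.0]
  ]
}}

```text
time: 20.7
tool_pos: [0.522, -0.2077, 0.0326]
tool_rot: [0.002, 0.578, 0.816, 0.001]
contact_force: [1.5, -8.0, 12.6]
gripper_width: 0.451
```

```bash
python3 - <<'E'
from tfit import *
avg(6);tfit(2,'pics/w8.png',.075)
E
```

```text
t 21.00 V-frame F [-8.08  0.42 12.81] M [ 0.146  1.193 -0.037] pos [0.0003 0.0002] z 0.0326 tilt [-0.0017 -0.0027] yaw 1.9089 g 0.456
tool frame: y,z at x=0, dy/dx, dz/dx, front end x
[[ 0.0006 -0.0228  0.0008  0.0044  0.0749]
 [ 0.0006 -0.0227  0.0006  0.004   0.0749]] rms 0.0005 20813
```

>>> {"fn": "step_arm", "kwargs": {
  "moves": [
    [0.0001,0,0.0002,0.0015,0,0,0.0],
    [0,0,0.0001,0.0015,0.001,0,0.0],
    [0,0,0,0,0,0,0.0]
  ]
}}

```text
time: 21.4
tool_pos: [0.522, -0.2077, 0.0326]
tool_rot: [0.0, 0.578, 0.816, -0.0]
contact_force: [0.6, -7.1, 15.2]
gripper_width: 0.452
```

```bash
python3 - <<'E'
from tfit import *
avg(6)
E
```

```text
t 21.70 V-frame F [-7.67  2.02 14.32] M [ 0.2    1.101 -0.02 ] pos [0.0003 0.0002] z 0.0326 tilt [-0.0008  0.0005] yaw 1.9089 g 0.450
```

>>> {"fn": "step_arm", "kwargs": {
  "moves": [
    [0.0001,-0.0003,0.0001,0,0,0,0.0],
    [0,-0.0001,0,0,0,0,0.0],
    [0,0,0,0,0,0,0.0]
  ]
}}

```text
time: 22.0
tool_pos: [0.522, -0.2077, 0.0326]
tool_rot: [0.001, 0.578, 0.816, -0.0]
contact_force: [1.4, -7.3, 13.3]
gripper_width: 0.449
```

```bash
python3 - <<'E'
from tfit import *
avg(6)
E
```

```text
t 22.30 V-frame F [-7.910e+00  1.000e-02  1.373e+01] M [ 0.021  1.148 -0.034] pos [0.0003 0.0002] z 0.0326 tilt [-0.0012 -0.0005] yaw 1.9088 g 0.452
```

Loads are now balanced. One last look before I hand the job in.

```bash
python3 - <<'E'
from h import *
p,d=grab_frame('wrist'); q,_=grab_frame('side'); t,_=grab_frame('top')
cv2.imwrite('pics/fin.png',np.hstack([cv2.resize(p[:,:,::-1],(400,300)),cv2.resize(q[110:230,260:420,::-1],(400,300),interpolation=cv2.INTER_CUBIC)]))
cv2.imwrite('pics/fint.png',t[:,:,::-1])
avg(4)
E
```

```text
t 22.65 V-frame F [-7.37  0.39 13.71] M [-0.002  1.118 -0.041] pos [0.0003 0.0002] z 0.0326 tilt [-0.0012 -0.0005] yaw 1.9088 g 0.450
```

View pics/fin.png

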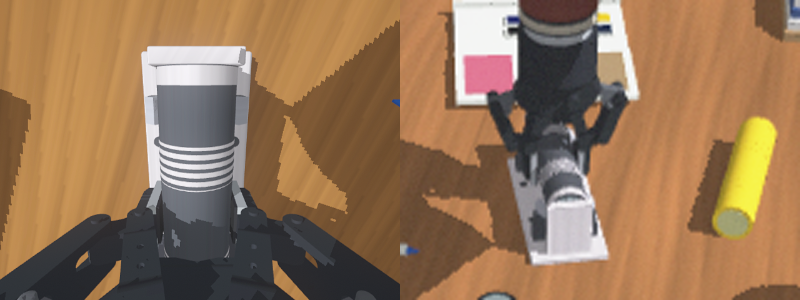

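View pics/fint.png

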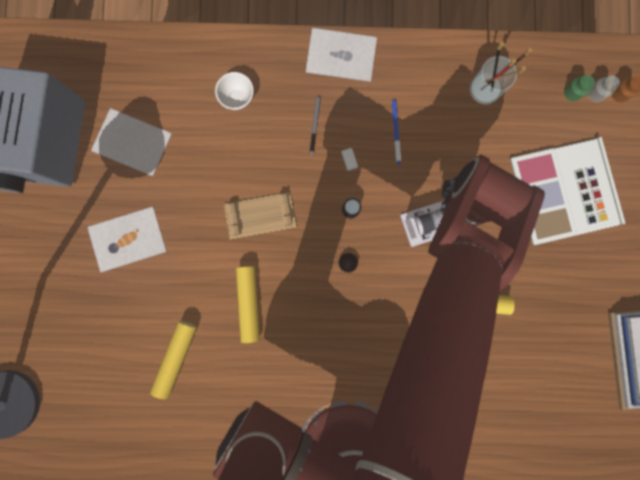

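The wrist view shows the barrel end flush against the stop plate, around (198,65) in the left half. In the top view the bystanders are where they started: pen (315,125), brush (397,130), eraser (349,158), loupe (352,207), pebble (348,262). I'm handing in the job.

```bash
python3 - <<'E'
from plant import job_done
print(job_done())
E
```

```text
the job is handed in; nothing more can be done
None
```

The barrel is home in the V, with its end against the stop, and the gripper is still holding it and pressing it down. I lifted it from the rest and lowered it into the V about 20 mm short of the stop. Then I slid it along, pressed down with about 5–6 N the whole way, until it stopped moving and the push along the V began to rise.

Last checks, at 22.65 s of the 64 s allowed:
- **Downward push:** 13.7 N at the wrist. With the barrel's own weight of about 3.7 N, the V carries roughly 17 N.
- **Against the stop:** about 7.5 N along the V. Friction takes some of this, so the stop itself feels less.
- **Evenness:** sideways force is 0.4 N or less. The moments show no roll, and load is shared between the two saddles.
- **Tool:** tilted about 0.001 rad, still gripping.
- **Other objects:** the pen, brush, eraser, loupe, pebble and the two yellow cylinders in full view look unmoved in the last top picture. The arm hides most of the third one there, but the side view shows it in place.

**One disagreement:** the wrist camera put the seated barrel's slope at about 0.006 rad, against about 0.004 rad when I first lifted it. It didn't change when I tilted the tool, so I took it as camera or grip bias, not a lifted end.

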